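# Refit the return spring on the rice bin's plunger rod

### The job

The rice bin's plunger has lost its return spring: pick up the coil spring, thread it tang-end down over the upright rod on the bin's lid, twisting it a little whenever it snags on one of the rod's two notched collars, until it stands fully home and upright on the lid, then let go. Press and twist gently, never so hard that the coils are squeezed solid or the tang is forced, and leave the cup, pot, bowls and whisk where they are.

Things in the scene. Friction and masses are not known exactly. Their poses are not given: they have to be found in the camera images.
- spring: Dark steel compression spring standing upright on the counter: outer diameter 35, inner 29, wire 3, free height 50 mm, about 77 g, open through the middle. Origin on its axis at its lower end (while uncompressed), z up along the axis, +x towards the tang and the red dot. Rigid up to about 2 N, then 1 mm shorter per 2 N; squeezed solid after 4 mm at about 10 N. Over 20 N on bin or rod, pressing or forcing the twist, ruins it.
- spring_top (a point): Centre of the spring's top end, 50 mm above its lower end. The top 20 mm are stiff closed coils, to be gripped from outside; the turns below give, so keep the fingertips at least 20 mm above the lower end. A red dot on the top coil sits right above the tang.
- spring_foot (a point): Centre of the spring's lower end (underside of the lowest coil). There the wire is bent inwards as a red tang, 3 mm thick, along the spring's +x, filling heights 0 to 3 mm and reaching in to 8.3 mm from the axis.
- bin: White plastic rice bin, fixed, 170 (x) by 130 (y) by 90 mm high with flat green lid; origin at the centre of its underside, z up; its front with a small sliding door faces its -x. From the middle of the lid an upright steel rod rises, diameter 12 mm, height 62 mm, with two notched brass collars. A red bar on the lid beside the rod marks the bin's +x direction.
- rod_seat (a point): Foot of the rod: the point on the rod's axis at the lid's upper face, 90 mm above the bin's origin; axes as the bin's. The spring's lower end belongs here, its tang below both collars. The lower collar's centre is 17 to 27 mm above this point and its notch 0.45 to 1.4 rad anticlockwise (from above) from the bin's +x; both unmeasured, so feel for them.
- rod_tip (a point): Top of the rod, 62 mm above the seat. The collars are flat brass rings with a rounded rim, outside diameter 24, 5 mm thick, stuck fast. The single notch in each, 4.8 mm clear, passes the tang within about 0.1 rad either way; elsewhere the tang lands on the ring. Upper collar: centre 41 to 51 mm above the seat, notch between -0.85 and 0.1 rad anticlockwise from the bin's +x; both unmeasured.
- cup: Small blue ceramic cup, 68 mm across, 60 mm high, origin under its centre. Leave it.
- pot: Aluminium rice pot, 160 mm across without its handles, 90 mm high, origin under its centre. Leave it.
- bowls: Stack of nested steel bowls, 170 mm across, 73 mm high, origin under its centre. Leave it.
- whisk: Red silicone whisk lying on the counter, about 235 mm long along its x, up to 52 mm high at the wires, origin near its middle. Leave it.
Mind the look-alikes: they are no part of the job. Of the things like the spring, leave any that is blue; of the rest the larger one is meant.

How it is judged:
On the way, in this order (a step that is already met when the one before it is completed fails the run):
1. the spring is lifted clear of the counter (height (world z) of spring_foot above 0.1 m), for 0.1 s.
2. the spring is on the rod and its lower end is past the upper collar (horizontal distance between spring_foot and rod_seat below 0.005 m and z of spring_foot in the frame of rod_seat below 0.035 m), for 0.05 s.
3. its lower end is past the lower collar too (horizontal distance between spring_foot and rod_seat below 0.005 m and z of spring_foot in the frame of rod_seat below 0.012 m), for 0.05 s.
At the end, for the whole second after the job is handed in: The spring stands at rest and let go around the rod, its lower end on the lid (within 3 mm) and within 5 mm of the rod's axis, not left compressed (within 4 mm), upright within 0.12 rad; cup, pot, bowls and whisk are within 20 mm of where they stood (z of spring_foot in the frame of rod_seat below 0.003 m and z of spring in the frame of rod_seat between -0.004 and 0.004 m and horizontal distance between spring_foot and rod_seat below 0.005 m and angle between spring's own z axis and vertical below 0.12 rad and linear speed of spring below 0.02 m/s and distance of each of cup, pot, bowls, whisk from where it was at the start of the episode below 0.02 m); the robot touches nothing.
It fails at once if more than 20 N between the spring and the bin with its rod: squeezed solid or forced (contact force between spring and bin above 20 N).
It fails at once if the cup was pushed away by more than 20 mm (distance of cup from where it was at the start of the episode above 0.02 m).
It fails at once if the pot was pushed away by more than 20 mm (distance of pot from where it was at the start of the episode above 0.02 m).
It fails at once if the bowls was pushed away by more than 20 mm (distance of bowls from where it was at the start of the episode above 0.02 m).
It fails at once if the whisk was pushed away by more than 20 mm (distance of whisk from where it was at the start of the episode above 0.02 m).
It also fails if it takes over 61 s, if anything falls off the work surface, if the arm or the gripper's body presses on something with over 40 N, if the wrist force passes 120 N, or if a joint passes its speed limit or range.

### The arm

A 6-joint arm with a two-finger parallel gripper is mounted at the origin on the work surface. World frame = base frame: x ahead of the robot, y to its left, z up, the work surface at z = 0. Lengths are in m, angles in rad, forces in N, time in s.
With the tool pointing down it reaches from about 0.35 to 0.775 m from the base axis. Payload 5.5 kg.
Tool frame: the origin (TCP) lies at the very end of the fingers, on their centre line; the grasp point (between the pads) lies 19 mm behind it (grip_point_offset is the distance from the TCP to the grasp point, in m); z points along the fingers, y is the direction in which the jaws open and shut (so a half turn about z gives the same grasp; the last joint's range is limited). The gripper opens to 85 mm and grips with 20 to 120 N. Pads are 22 mm wide; open, the fingers measure 114 mm over their backs; the gripper's body (76 mm by 85 mm) begins 54 mm behind the grasp point. The pads swing forward as they close: fully open they stand 13 mm farther back than shut.
Start: joints at [0.964, 0.313, 0.046, 1.304, 0, 1.431], TCP at [0.259, 0.514, 0.231] pointing down, gripper open.
Joint ranges: [-2.76, 2.76], [-0.86, 1.69], [-1.03, 1.26], [-2.2, 2.34], [-1.47, 1.5], [-3.14, 3.14]. Speed limits (rad/s): [2.57, 2.57, 3.14, 3.14, 3.14, 3.14].

### API

Orientations are given as a unit quaternion [w, x, y, z].
In Python, from workcell import * gives the robot as it stands.
- The arm moves only by the shell command python3 -m crank 'ROWS' [OPENING] [FORCE]. ROWS is a JSON object of lists of equal length, an entry for each row: "travel": the shift along the tool's x, y, z in units of 40 mm (1.0 is 40 mm), a list of three; "turn": the turn about the tool's z in rad. In form: {"travel": [[x, y, z], ...], "turn": [turn, ...]}. A call has 1 to 5 rows; each row is the pose to reach, as a shift and turn from the pose commanded when the call began, along the tool's axes at that moment; what a row does not reach only later rows make up. A row lasts 1/12 s, in which the tool goes at most 41.7 mm and 7.16 degrees, less where a joint would pass 70% of its speed; a pose out of reach is approached as far as the arm can. A call with a gripper value outside its range is refused whole. OPENING is the finger opening in mm, from 0 to 85.4, set as the call begins (- or left out, the last holds). The fingers move at their own pace and stop on an object; FORCE is the grip in N (left out, the last holds). Time passes only in rows, so rows that repeat a pose let the fingers close. It gives the time, the measured TCP pose, the force and the opening at its end, in the units of the state.
- get_state(): the state, without advancing time (a new reading comes with each control period).
- read_camera(name): name is "scene" or "side" or "wrist"; returns a dict with "image" (480x640x3 uint8, red, green, blue), "K" (3x3 intrinsics, pixels), "R" (3x3) and "t" (3): a world point X has camera coordinates R X + t. Camera axes: x right, y down, z forward; pixel columns grow to the right and rows downward; lengths in m; the calibration is good to about 2 mm. A picture is of the moment at which its call begins. There is no depth.
- hand_in(): hands the job in, once; it reports no verdict.
The state is a dict: "clock": time; "joint_pos": joint angles; "qvel": joint speeds; "tau": joint torques, N m; "tcp_pos": TCP position; "orientation": TCP orientation; "wrist_force": force on the tool from outside, world axes, zero at the start; "ft_torque": the same for the moment, N m; "finger_gap": finger opening in m.
Only numpy, scipy, OpenCV 4.12 (cv2) and the standard library are available. Lean on these libraries where they do the work, as an engineer would, in place of code of your own. Each camera call takes 0.05 s, during which the arm holds its last target. There are 200 camera calls.

## Working session

There is one attempt and no reset: what is moved stays moved. The work goes in short steps, Python scripts to look and compute and a shell command to move; the robot and the scene stay as the last step left them, time stands still between calls to the robot, and variables do not carry over. Pictures are saved under pics/ and viewed, about 8 in all and at most 12, crops included, and the job is handed in when it is done.

```bash
ls; mkdir -p pics; python3 - <<'E'
from workcell import *
import cv2,numpy as np
for n in ["scene","side","wrist"]:
    c=read_camera(n); cv2.imwrite(f"pics/{n}0.png",c["image"][:,:,::-1]); np.savez(f"pics/{n}0.npz",**c)
    print(n,np.round(-c["R"].T@c["t"],3),c["K"][0,0])
print(get_state())
E
```

```text
pics
scene [1.313 0.761 0.747] 447.0133552465083
side [ 0.095 -1.142  0.898] 560.2447777490661
wrist [0.187 0.549 0.372] 357.9996306284952
{'clock': 0.15, 'joint_pos': array([ 9.64399228e-01,  3.13847340e-01,  4.52559064e-02,  1.30360098e+00,
       -1.00618407e-05,  1.43118729e+00]), 'qvel': array([ 0.00100397, -0.00256561,  0.0034457 ,  0.0006196 , -0.0002433 ,
        0.00025071]), 'tau': array([ 2.12423707e-03, -4.81065166e+01,  2.98815805e+01,  1.39022351e-02,
       -4.85690839e-05, -1.19192745e-05]), 'tcp_pos': array([0.25856151, 0.51316588, 0.23060918]), 'orientation': array([-2.49691770e-04,  2.31280801e-01,  9.72886789e-01, -6.51877857e-04]), 'wrist_force': array([-0.14358305, -0.23090098,  0.42886046]), 'ft_torque': array([-0.0054164 ,  0.02508624, -0.01884068]), 'finger_gap': 0.08510893463889657}
```

View pics/scene0.png

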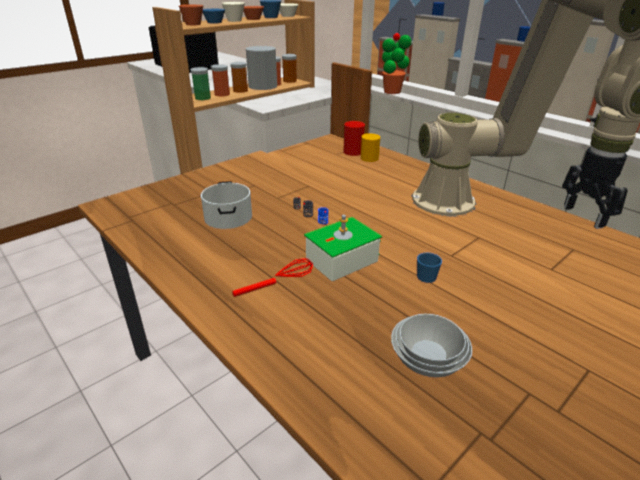

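View pics/side0.png

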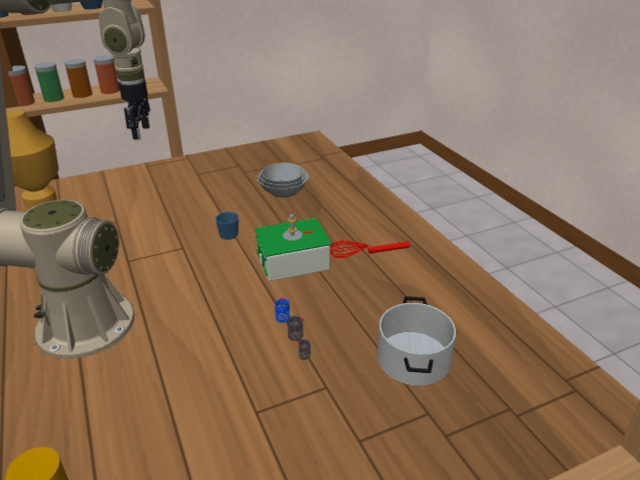

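The scene view shows three springs: small dark (297,203), large dark (308,208) and blue (323,215). In the side view they are at (305,349), (295,328) and (283,311). The bin is at about (343,247) in the scene view and (293,247) in the side view, with its red bar pointing away from the robot.

```bash
cat > h.py <<'E'
import numpy as np,cv2
from workcell import *
def ray(c,p):
    d=c["R"].T@np.linalg.inv(c["K"])@np.array([p[0],p[1],1.]); return -c["R"].T@c["t"],d/np.linalg.norm(d)
def plane(c,p,z):
    o,d=ray(c,p); return o+d*(z-o[2])/d[2]
def tri(obs):
    A=np.zeros((3,3));b=np.zeros(3)
    for c,p in obs:
        o,d=ray(c,p);P=np.eye(3)-np.outer(d,d);A+=P;b+=P@o
    X=np.linalg.solve(A,b)
    r=[np.linalg.norm(np.cross(X-ray(c,p)[0],ray(c,p)[1])) for c,p in obs]
    return X,max(r)
def proj(c,X):
    q=c["K"]@(c["R"]@np.asarray(X)+c["t"]); return q[:2]/q[2]
def grab(n,tag):
    c=read_camera(n); cv2.imwrite(f"pics/{tag}.png",c["image"][:,:,::-1]); np.savez(f"pics/{tag}.npz",**c); return c
E
python3 - <<'E'
from h import *
S=dict(np.load("pics/scene0.npz"));D=dict(np.load("pics/side0.npz"))
pc={}
for nm,c,boxs in [("scene",S,(285,190,335,228)),("side",D,(265,290,320,368))]:
    x0,y0,x1,y1=boxs; im=c["image"][y0:y1,x0:x1].astype(int)
    blue=(im[...,2]>im[...,0]+40); dark=(im.max(2)<105)&~blue&(im.max(2)-im.min(2)<40)
    for k,m in [("blue",blue),("dark",dark)]:
        m=cv2.morphologyEx(m.astype(np.uint8),cv2.MORPH_CLOSE,np.ones((3,3)))
        n,l,st,ce=cv2.connectedComponentsWithStats(m)
        for i in range(1,n):
            if st[i,4]>15: print(nm,k,st[i]+[x0,y0,0,0,0],ce[i]+[x0,y0])
    hsv=cv2.cvtColor(c["image"],cv2.COLOR_RGB2HSV)
    g=cv2.inRange(hsv,(50,150,60),(75,255,255)); n,l,st,ce=cv2.connectedComponentsWithStats(g)
    for i in np.argsort(-st[1:,4])[:1]+1:
        cn=cv2.findContours((l==i).astype(np.uint8),0,2)[0][0]; h=cv2.convexHull(cn)
        ap=cv2.approxPolyDP(h,4,True)[:,0]; print(nm,"lid",ap.tolist(),[np.round(plane(c,p,.09),3).tolist() for p in ap])
a=cv2.resize(S["image"][185:280,280:400],None,fx=5,fy=5,interpolation=cv2.INTER_CUBIC)
cv2.imwrite("pics/sc.png",a[:,:,::-1])
a=cv2.resize(D["image"][205:365,240:345],None,fx=3.7,fy=3.7,interpolation=cv2.INTER_CUBIC)
cv2.imwrite("pics/sd.png",a[:,:,::-1])
E
python3 -c "
import cv2,numpy as np
a=cv2.imread('pics/sc.png')[:,:405];b=cv2.imread('pics/sd.png');o=np.zeros((592,800,3),np.uint8);o[:475,:405]=a;o[:b.shape[0],410:410+b.shape[1]]=b[:592];cv2.imwrite('pics/c1.png',o)"
```

```text
scene blue [318 208  10  16 152] [322.57894737 215.30921053]
scene dark [294 198   6  11  64] [296.5     202.84375]
scene dark [303 201  10  16 135] [307.91111111 208.62222222]
scene lid [[381, 236], [332, 256], [305, 234], [351, 217]] [[0.469, 0.103, 0.09], [0.639, 0.083, 0.09], [0.62, -0.046, 0.09], [0.454, -0.027, 0.09]]
side blue [275 298  15  24 307] [281.86970684 309.82736156]
side dark [279 316  32  44 576] [298.24652778 335.97569444]
side lid [[315, 218], [330, 244], [266, 274], [256, 228]] [[0.634, 0.076, 0.09], [0.616, -0.059, 0.09], [0.422, -0.11, 0.09], [0.468, 0.096, 0.09]]
```

View pics/c1.png

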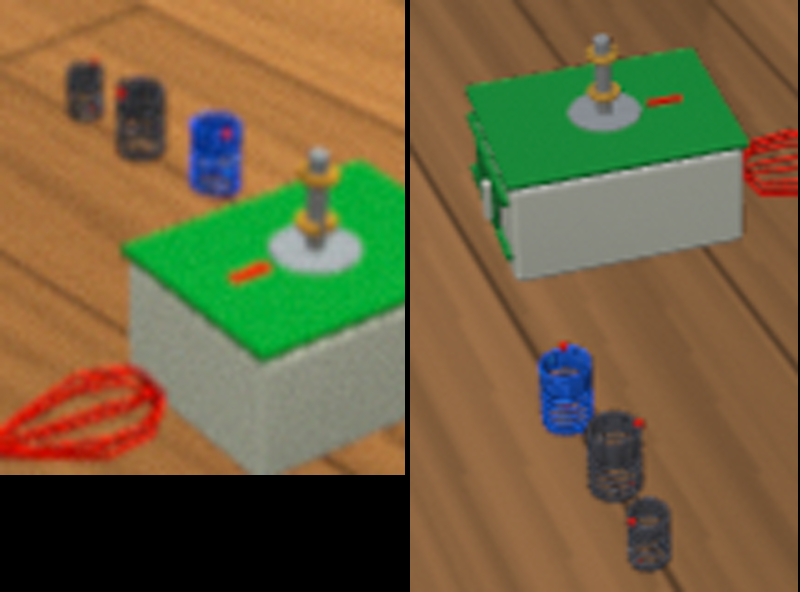

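```bash
python3 - <<'E'
from h import *
S=dict(np.load("pics/scene0.npz"));D=dict(np.load("pics/side0.npz"))
s=lambda x,y:(x/5+280-.4,y/5+185-.4); d=lambda x,y:((x-410)/3.7+240-.36,y/3.7+205-.36)
for k,a,b in [("tip",s(319,154),d(602,39)),("bar",s(250,272),d(664,101)),("top",s(141,88),d(614,424)),("dot",s(122,93),d(640,423)),
 ("foot",s(141,150),d(614,488)),("small top",s(86,71),d(649,508)),("blue top",s(217,121),d(567,355))]:
    X,r=tri([(S,a),(D,b)]);print(k,np.round(X,4),round(r,4))
st=get_state();q=st["orientation"]
from scipy.spatial.transform import Rotation as R
M=R.from_quat(q[[1,2,3,0]]).as_matrix();print(M.round(3))
c=dict(np.load("pics/wrist0.npz"));print("cam axes in tool",(c["R"]@M).round(3),"cam pos in tool",(M.T@(-c["R"].T@c["t"]-st["tcp_pos"])).round(4))
E
```

```text
tip [0.5439 0.0251 0.1504] 0.0014
bar [0.5878 0.0187 0.0901] 0.0011
top [ 0.4379 -0.2437  0.0491] 0.0016
dot [ 0.4522 -0.248   0.0484] 0.0025
foot [ 4.355e-01 -2.465e-01 -4.000e-04] 0.0012
small top [ 0.4334 -0.3069  0.0362] 0.0017
blue top [ 0.4348 -0.1726  0.0514] 0.0019
[[-0.893  0.45  -0.001]
 [ 0.45   0.893 -0.001]
 [ 0.    -0.001 -1.   ]]
cam axes in tool [[ 0.     1.     0.001]
 [-0.951  0.    -0.308]
 [-0.308 -0.001  0.951]] cam pos in tool [ 0.0795 -0.0007 -0.1417]
```

Measured: the rod axis is at about (0.545, 0.027), with the tip at z 0.150. The bin yaw is about -0.12. The large dark spring is at (0.437, -0.245), with its top at z 0.049 and its dot near yaw -0.3. These agree with the stated sizes. I'll move above the spring with the jaws along world x.

```bash

python3 -m crank '{"travel":[[-0.4,-0.5,0],[-1,-1.2,0],[-1.65,-1.95,0],[-2.3,-2.7,0],[-2.9,-3.45,0]],"turn":[0,0,0,0,0]}'
python3 -m crank '{"travel":[[-0.65,-0.75,0],[-1.3,-1.5,0],[-1.9,-2.25,0],[-2.55,-3,0],[-3.2,-3.75,0]],"turn":[0,0,0,0,0]}'
python3 -m crank '{"travel":[[-0.65,-0.75,0],[-1.3,-1.5,0],[-1.9,-2.25,0],[-2.55,-3,0],[-3.2,-3.75,0]],"turn":[0,0,0,0,0]}'
python3 -m crank '{"travel":[[-0.65,-0.75,0],[-1.3,-1.5,0],[-1.9,-2.25,0],[-2.5,-2.95,0],[-3.2,-3.95,0]],"turn":[0,0,0,0,0]}'
python3 -m crank '{"travel":[[0,0,0.2],[0,0,0.4],[0,0,0.7],[0,0,1],[0,0,1]],"turn":[0.12,0.24,0.36,0.48,0.6]}'
python3 -m crank '{"travel":[[0,0,0.2],[0,0,0.4],[0,0,0.6],[0,0,0.7],[0,0,0.7]],"turn":[0.12,0.24,0.36,0.5,0.5]}'
python3 - <<'E'
from h import *
c=grab("wrist","w1"); print(get_state()["joint_pos"].round(3)); D=dict(np.load("pics/side0.npz"))
print(proj(c,[.437,-.245,.05]),proj(c,[.437,-.245,0]))
E
```

```text
clock: 0.57
tcp_pos: [0.3002, 0.3364, 0.2309]
orientation: [-0.0, 0.231, 0.973, -0.0]
wrist_force: [1.2, -1.1, 0.8]
finger_gap: 0.0854
clock: 0.98
tcp_pos: [0.3467, 0.1448, 0.2313]
orientation: [0.0, 0.231, 0.973, 0.0]
wrist_force: [0.7, -1.1, 0.8]
finger_gap: 0.0858
clock: 1.4
tcp_pos: [0.3936, -0.047, 0.2313]
orientation: [0.0, 0.231, 0.973, 0.0]
wrist_force: [0.5, 1.6, -0.5]
finger_gap: 0.0857
clock: 1.82
tcp_pos: [0.4361, -0.2382, 0.2311]
orientation: [-0.0, 0.231, 0.973, 0.0]
wrist_force: [0.4, 0.7, 1.0]
finger_gap: 0.0853
clock: 2.23
tcp_pos: [0.4347, -0.2359, 0.1886]
orientation: [-0.002, 0.511, 0.859, 0.0]
wrist_force: [0.0, 0.1, -0.4]
finger_gap: 0.0852
clock: 2.65
tcp_pos: [0.4353, -0.2361, 0.162]
orientation: [-0.001, 0.707, 0.707, -0.0]
wrist_force: [0.2, 0.2, -1.0]
finger_gap: 0.0852
[-0.659  0.195 -0.282  1.096  0.     0.907]
[325.87965151 243.92335493] [325.39985482 225.51953842]
```

View pics/w1.png

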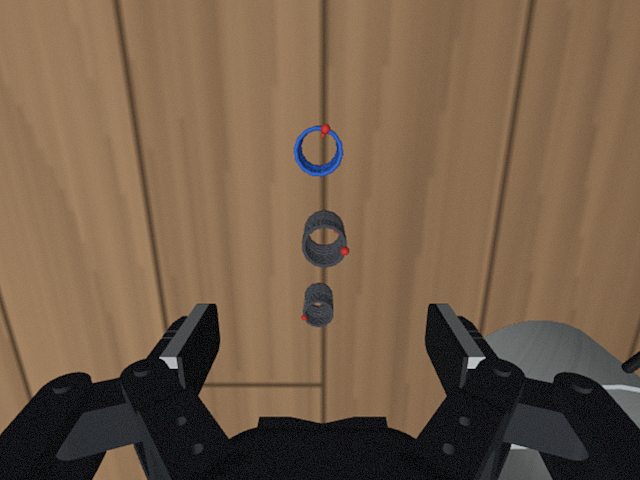

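The wrist view shows the large spring's top ring at about (324,245) with the red dot at (345,251). The blue spring is at (318,150), the small one at (318,312), and the pot's edge starts near (490,330).

```bash
python3 - <<'E'
from h import *
c=dict(np.load("pics/w1.npz")); im=c["image"].astype(int)
m=((im.max(2)<110)&(im.max(2)-im.min(2)<25)).astype(np.uint8); m[:200]=0;m[280:]=0;m[:,:290]=0;m[:,360:]=0
cn=max(cv2.findContours(m,0,1)[0],key=cv2.contourArea)[:,0]
print(cn.min(0),cn.max(0))
low=cn[cn[:,1]>245].astype(float)
A=np.c_[2*low,np.ones(len(low))];u=np.linalg.lstsq(A,(low**2).sum(1),rcond=None)[0];r=np.sqrt(u[2]+u[0]**2+u[1]**2)
print("circle",u[:2],r); P=plane(c,u[:2],.05);print(P,"R",np.linalg.norm(plane(c,u[:2]+[r,0],.05)-P))
hsv=cv2.cvtColor(c["image"],cv2.COLOR_RGB2HSV); red=(cv2.inRange(hsv,(0,180,90),(6,255,255))|cv2.inRange(hsv,(174,180,90),(180,255,255)));ys,xs=np.nonzero(red[235:262,335:355]);p=[xs.mean()+335,ys.mean()+235]
Dt=plane(c,p,.05);print("dot",p,Dt,"yaw",np.arctan2(*(Dt-P)[[1,0]]))
print("pot edge",plane(c,(484,345),.09),plane(c,(530,322),.09))
S=dict(np.load("pics/scene0.npz"));D=dict(np.load("pics/side0.npz"))
print(tri([(c,u[:2]),(S,(307.8,202.2)),(D,(294.8,319.2))]))
E
```

```text
[302 210] [346 267]
circle [322.94841978 246.9122439 ] 20.029786678450726
[ 0.43480488 -0.24737836  0.05      ] R 0.015059798391465798
dot [np.float64(344.5531914893617), np.float64(250.4468085106383)] [ 0.45110455 -0.25018643  0.05      ] yaw -0.1706030651246506
pot edge [ 0.54674212 -0.30537636  0.09      ] [ 0.57542338 -0.28715516  0.09      ]
(array([ 0.43625579, -0.24593153,  0.049678  ]), np.float64(0.0024630554908668446))
```

```bash

python3 -m crank '{"travel":[[-0.26,0,0.4],[-0.26,0,1],[-0.26,0,1.7],[-0.26,0,2.4],[-0.26,0,3]],"turn":[0,0,0,0,0]}'
python3 -m crank '{"travel":[[0,0,0.3],[0,0,0.45],[0,0,0.45]],"turn":[0,0,0]}'
python3 -m crank '{"travel":[[0,0,0],[0,0,0],[0,0,0],[0,0,0],[0,0,0]],"turn":[0,0,0,0,0]}' 20 50
python3 -m crank '{"travel":[[0,0,0],[0,0,0],[0,0,0],[0,0,0],[0,0,0]],"turn":[0,0,0,0,0]}'
```

```text
clock: 3.12
tcp_pos: [0.4361, -0.2471, 0.0422]
orientation: [0.0, 0.704, 0.71, 0.0]
wrist_force: [-0.3, -0.6, -0.1]
finger_gap: 0.0856
clock: 3.37
tcp_pos: [0.4355, -0.2465, 0.0243]
orientation: [-0.001, 0.705, 0.709, -0.0]
wrist_force: [0.7, 0.4, 0.2]
finger_gap: 0.0855
clock: 3.78
tcp_pos: [0.4367, -0.2476, 0.0262]
orientation: [0.001, 0.706, 0.709, 0.0]
wrist_force: [-0.1, -1.3, 2.6]
finger_gap: 0.0341
clock: 4.2
tcp_pos: [0.4367, -0.2475, 0.0257]
orientation: [0.001, 0.706, 0.709, 0.0]
wrist_force: [1.9, -0.8, 3.6]
finger_gap: 0.0343
```

```bash

python3 -m crank '{"travel":[[0,0,-0.3],[0,0,-1],[0,0,-2],[0,0,-3],[0,0,-4]],"turn":[0,0,0,0,0]}'
python3 -m crank '{"travel":[[0,0,-0.6],[0,0,-0.75],[0,0,-0.75],[0,0,-0.75]],"turn":[0,0,0,0]}'
python3 -m crank '{"travel":[[0.5,0.25,0],[1.2,0.65,0],[2,1.1,0],[2.8,1.5,0],[3.6,1.95,0]],"turn":[0,0,0,0,0]}'
python3 -m crank '{"travel":[[0.8,0.4,0],[1.3,0.7,0.3],[1.4,0.75,0.8],[1.4,0.75,1.25],[1.4,0.75,1.25]],"turn":[0,0,0,0,0]}'
python3 -m crank '{"travel":[[0,0,0],[0,0,0]],"turn":[0,0]}'
python3 - <<'E'
from h import *
c=grab("wrist","w2");d=grab("side","s2");e=grab("scene","e2"); print(proj(c,[.545,.027,.152]),proj(c,[.545,.027,.09]))
T=get_state()["tcp_pos"];a,b=T+[0,0,.026],T-[0,0,.024]
for n,c in (("side",d),("scene",e)): print(n,proj(c,a),proj(c,b))
E
```

```text
clock: 4.62
tcp_pos: [0.4348, -0.246, 0.1858]
orientation: [-0.002, 0.706, 0.709, -0.0]
wrist_force: [0.8, -0.6, -1.5]
finger_gap: 0.0343
clock: 4.95
tcp_pos: [0.4355, -0.2466, 0.214]
orientation: [-0.001, 0.706, 0.709, -0.0]
wrist_force: [0.7, -0.2, -0.7]
finger_gap: 0.0341
clock: 5.37
tcp_pos: [0.5122, -0.1009, 0.2123]
orientation: [-0.003, 0.706, 0.708, -0.001]
wrist_force: [1.0, -1.1, -1.0]
finger_gap: 0.034
clock: 5.78
tcp_pos: [0.5393, -0.0448, 0.1587]
orientation: [-0.005, 0.705, 0.709, -0.003]
wrist_force: [-0.7, -1.0, -2.1]
finger_gap: 0.0342
clock: 5.95
tcp_pos: [0.5426, -0.0467, 0.1646]
orientation: [-0.001, 0.706, 0.708, -0.001]
wrist_force: [-0.2, 0.6, -0.4]
finger_gap: 0.0339
[330.78072755 133.2064987 ] [328.48849477 129.81392226]
side [301.52750539 214.05729792] [302.01034895 231.19731598]
scene [324.97898308 192.91639762] [324.74686703 208.78531806]
```

View pics/w2.png

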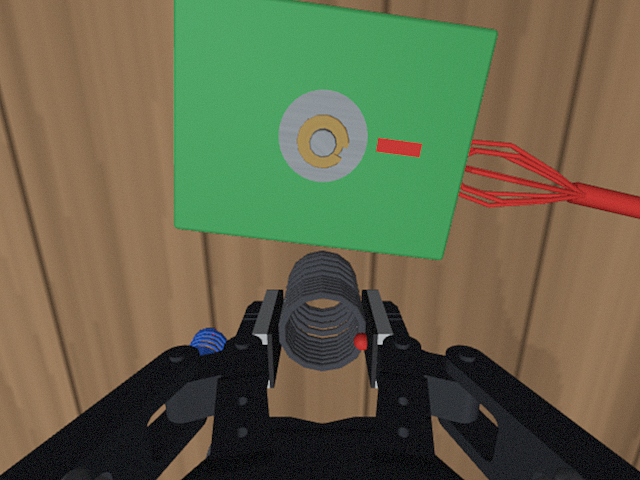

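The wrist view shows the rod tip at (323,143). The upper collar's notch opens to the lower right, near (344,152), and the red bar is at (399,148). The held spring's top ring is at about (323,328), with its dot at (361,342).

```bash
python3 - <<'E'
from h import *
c=dict(np.load("pics/w2.npz"));im=c["image"]
a=cv2.resize(im[85:190,270:430],None,fx=5,fy=5,interpolation=cv2.INTER_CUBIC);cv2.imwrite("pics/w2c.png",a[:,:,::-1])
hsv=cv2.cvtColor(im,cv2.COLOR_RGB2HSV)
g=cv2.inRange(hsv,(55,120,60),(85,255,255));n,l,st,ce=cv2.connectedComponentsWithStats(g);i=1+np.argmax(st[1:,4])
cn=cv2.findContours((l==i).astype(np.uint8),0,2)[0];h=cv2.convexHull(max(cn,key=cv2.contourArea))
ap=cv2.approxPolyDP(h,6,True)[:,0];L=np.array([plane(c,p,.09) for p in ap]);print(ap.tolist(),L.round(4).tolist(),L.mean(0))
r=cv2.inRange(hsv,(0,150,80),(8,255,255));r[:, :365]=0;r[:,430:]=0;r[200:]=0
ys,xs=np.nonzero(r);P=np.array([plane(c,(x,y),.09) for x,y in zip(xs,ys)]);Q=P-P.mean(0);v=np.linalg.svd(Q[:,:2])[2][0];print("bar yaw",np.arctan2(v[1],v[0]),P.mean(0))
# disc (gray)
d=((hsv[...,1]<60)&(hsv[...,2]>90)).astype(np.uint8);d[190:]=0;d[:85]=0;d[:,:270]=0;d[:,375:]=0
cn=cv2.convexHull(max(cv2.findContours(d,0,1)[0],key=cv2.contourArea));(x,y),ax,_=cv2.fitEllipse(cn);print("disc",x,y,ax,plane(c,(x,y),.09))
b=cv2.inRange(hsv,(12,90,60),(30,255,255));b[190:]=0;b[:85]=0;b[:,:270]=0;b[:,375:]=0
cn=cv2.convexHull(max(cv2.findContours(b,0,1)[0],key=cv2.contourArea));(x,y),ax,_=cv2.fitEllipse(cn);print("collar",x,y,ax,plane(c,(x,y),.137))
E
```

```text
[[174, 0], [291, 0], [496, 31], [441, 258], [176, 227]] [[0.4635, 0.0919, 0.09], [0.5248, 0.0921, 0.09], [0.6342, 0.078, 0.09], [0.6186, -0.0523, 0.09], [0.4494, -0.0321, 0.09]] [0.53809263 0.0355318  0.09      ]
bar yaw -0.12191941750530459 [0.58623437 0.0174428  0.09      ]
disc 322.6529541015625 135.35665893554688 (88.73023986816406, 91.95931243896484) [0.54163135 0.02389584 0.09      ]
collar 322.46063232421875 140.81982421875 (50.9464111328125, 52.877227783203125) [0.54155474 0.02318101 0.137     ]
```

View pics/w2c.png

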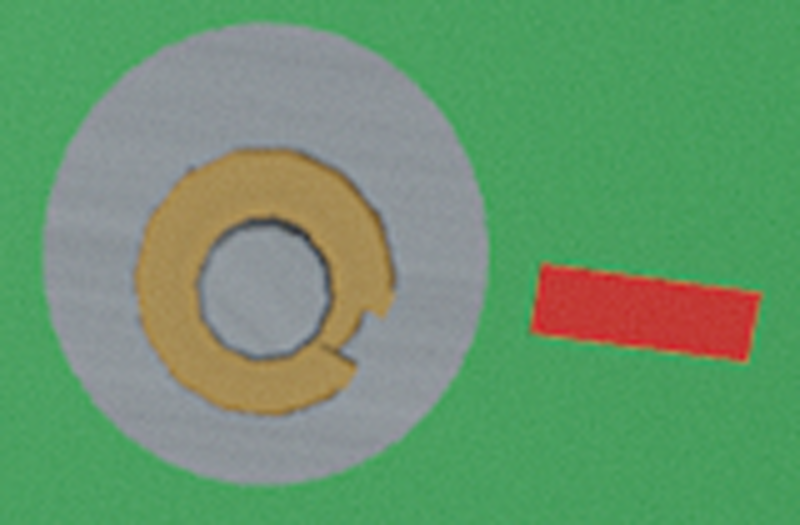

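The crop shows the collar centre at (264,281) with the notch edges at (388,315) and (355,368). That puts the upper notch at world yaw of about -0.51 (bin -0.39). Next is a side-on view for the lower notch.

```bash

python3 -m crank '{"travel":[[0.1,0.4,0],[0.3,1.1,0],[0.5,1.9,0.1],[0.7,2.6,0.3],[0.75,2.75,0.5]],"turn":[0,0,0,0,0]}'
python3 -m crank '{"travel":[[0,0,0],[0,0,0],[0,0,0]],"turn":[0,0,0]}'
python3 - <<'E'
from h import *
c=grab("wrist","w3");p=proj(c,[.543,.025,.112]).round().astype(int);print(p)
x,y=p;x0=max(x-60,0);y0=max(y-55,0)
print("crop",x0,y0);a=cv2.resize(c["image"][y0:y0+100,x0:x0+130],None,fx=6,fy=6,interpolation=cv2.INTER_CUBIC);cv2.imwrite("pics/w3c.png",a[:,:,::-1])
# spring in hand, both wrist views
for t in "w2","w3":
    k=dict(np.load(f"pics/{t}.npz"));im=k["image"];hsv=cv2.cvtColor(im,cv2.COLOR_RGB2HSV)
    r=cv2.inRange(hsv,(0,180,80),(8,255,255))|cv2.inRange(hsv,(172,180,80),(180,255,255))
    r[:320]=0;r[365:]=0;r[:,:345]=0;r[:,375:]=0;ys,xs=np.nonzero(r);print(t,"dot",xs.mean(),ys.mean(),len(xs))
    g=cv2.cvtColor(im,cv2.COLOR_RGB2GRAY);print([ (yy,g[yy,316:330:4].tolist()) for yy in range(352,376,2)])
E
```

```text
clock: 6.52
tcp_pos: [0.6579, -0.0159, 0.146]
orientation: [0.002, 0.706, 0.709, 0.002]
wrist_force: [-0.2, 0.2, 0.1]
finger_gap: 0.0342
clock: 6.77
tcp_pos: [0.6521, -0.0166, 0.1458]
orientation: [-0.0, 0.706, 0.708, -0.0]
wrist_force: [0.2, -0.8, -0.1]
finger_gap: 0.034
[105 198]
crop 45 143
w2 dot 360.59302325581393 341.24418604651163 172
[(352, [72, 58, 67, 71]), (354, [30, 48, 53, 40]), (356, [74, 60, 64, 73]), (358, [37, 54, 57, 43]), (360, [63, 48, 56, 63]), (362, [43, 66, 62, 56]), (364, [50, 48, 51, 62]), (366, [74, 69, 67, 71]), (368, [70, 74, 68, 67]), (370, [105, 71, 77, 101]), (372, [118, 116, 117, 113]), (374, [110, 105, 111, 111])]
w3 dot 360.6144578313253 341.0843373493976 166
[(352, [74, 60, 63, 81]), (354, [38, 54, 53, 43]), (356, [69, 61, 62, 68]), (358, [37, 52, 63, 42]), (360, [63, 51, 57, 71]), (362, [45, 65, 72, 49]), (364, [58, 48, 44, 62]), (366, [77, 73, 78, 70]), (368, [68, 72, 77, 66]), (370, [102, 78, 79, 108]), (372, [109, 109, 108, 107]), (374, [112, 108, 103, 105])]
```

View pics/w3c.png

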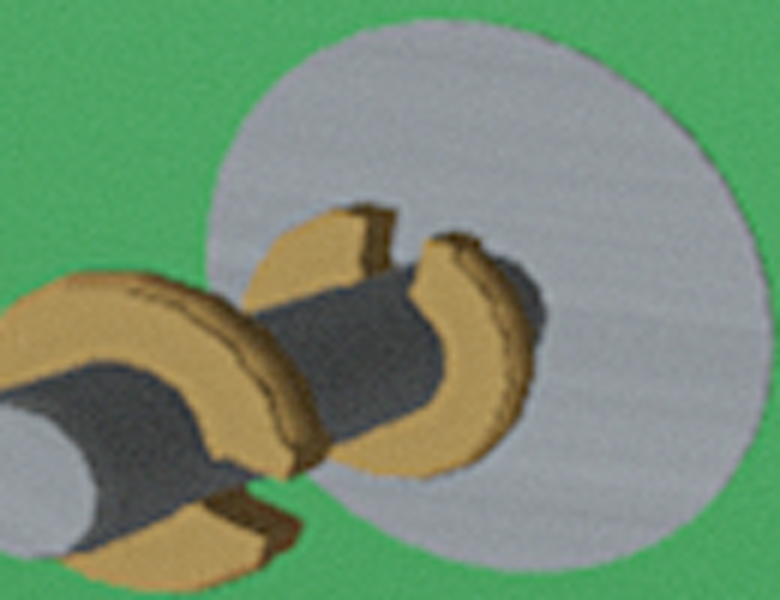

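The crop shows both notches. The lower collar's notch has outer corners near (358,210) and (428,240), and the upper's are near (290,478) and (262,550). I'll compute their yaws.

```bash
python3 - <<'E'
from h import *
c=dict(np.load("pics/w3.npz"));px=lambda p:(p[0]/6+45-.42,p[1]/6+143-.42)
def circ(W):
    A=np.c_[2*W,np.ones(len(W))];u=np.linalg.lstsq(A,(W**2).sum(1),rcond=None)[0];return u[:2],np.sqrt(u[2]+u[:2]@u[:2])
im=c["image"];hsv=cv2.cvtColor(im,cv2.COLOR_RGB2HSV)
disc=[(440,20),(560,37),(680,120),(768,280),(755,450),(690,535),(560,572),(440,540),(240,120),(208,230),(310,50)]
print("disc",circ(np.array([plane(c,px(p),.09)[:2] for p in disc])))
low=[(250,290),(285,240),(325,213),(440,240),(480,275),(508,330),(508,380),(485,430),(435,467),(390,475)]
up=[(0,315),(50,282),(110,275),(180,295),(240,345),(280,410),(292,470)]
for nm,P,N,zs in (("low",low,[(358,208),(430,240),(366,272),(412,288)],(.109,.1145,.12)),("up",up,[(292,475),(262,550)],(.133,.1385,.144))):
    for z in zs:
        ctr,r=circ(np.array([plane(c,px(p),z)[:2] for p in P]))
        print(nm,z,ctr.round(4),round(r,4),[round(float(np.arctan2(*(plane(c,px(p),z)[:2]-ctr)[::-1])),3) for p in N])
# spring in hand
w=dict(np.load("pics/w3.npz"));T=get_state()["tcp_pos"];zt=T[2]+.026
for p in ((323,371),(323,366),(360.6,341.1)): print(p,(plane(w,p,zt)-T).round(4))
print(T, proj(w,T+[0,0,.026]))
E
```

```text
disc (array([0.54220882, 0.02317827]), np.float64(0.026080038918851085))
low 0.109 [0.5422 0.0234] 0.0111 [1.539, 0.986, 1.562, 0.922]
low 0.1145 [0.5455 0.0246] 0.0108 [1.539, 0.986, 1.562, 0.922]
low 0.12 [0.5489 0.0258] 0.0104 [1.539, 0.986, 1.562, 0.922]
up 0.133 [0.5372 0.022 ] 0.0116 [-0.285, -0.859]
up 0.1385 [0.5412 0.0234] 0.0112 [-0.285, -0.859]
up 0.144 [0.5453 0.0248] 0.0108 [-0.285, -0.859]
(323, 371) [-0.0007 -0.0132  0.026 ]
(323, 366) [-0.0007 -0.0109  0.026 ]
(360.6, 341.1) [0.0134 0.0003 0.026 ]
[ 0.65223339 -0.01666089  0.14615493] [324.89917142 341.60570045]
```

```bash
python3 - <<'E'
from h import *
from scipy.optimize import least_squares
w=dict(np.load("pics/w3.npz"));T=get_state()["tcp_pos"]
im=w["image"].astype(int)
sat=im.max(2)-im.min(2);m=((sat<28)&(im.max(2)<130)).astype(np.uint8)
pts=[]
for x in range(292,356,3):
    if abs(x-323)<2: pass
    col=np.nonzero(im[330:385,x].max(1)<92)[0]
    pts.append((x,330+col.max()+.5))
print(pts)
a=cv2.resize(im[240:390,250:400].astype(np.uint8),None,fx=4,fy=4,interpolation=cv2.INTER_CUBIC);cv2.imwrite("pics/w3s.png",a[:,:,::-1])
E
```

```text
[(292, np.float64(359.5)), (295, np.float64(361.5)), (298, np.float64(363.5)), (301, np.float64(364.5)), (304, np.float64(366.5)), (307, np.float64(367.5)), (310, np.float64(367.5)), (313, np.float64(368.5)), (316, np.float64(369.5)), (319, np.float64(369.5)), (322, np.float64(369.5)), (325, np.float64(370.5)), (328, np.float64(368.5)), (331, np.float64(369.5)), (334, np.float64(368.5)), (337, np.float64(368.5)), (340, np.float64(367.5)), (343, np.float64(365.5)), (346, np.float64(363.5)), (349, np.float64(362.5)), (352, np.float64(360.5)), (355, np.float64(358.5))]
```

View pics/w3s.png

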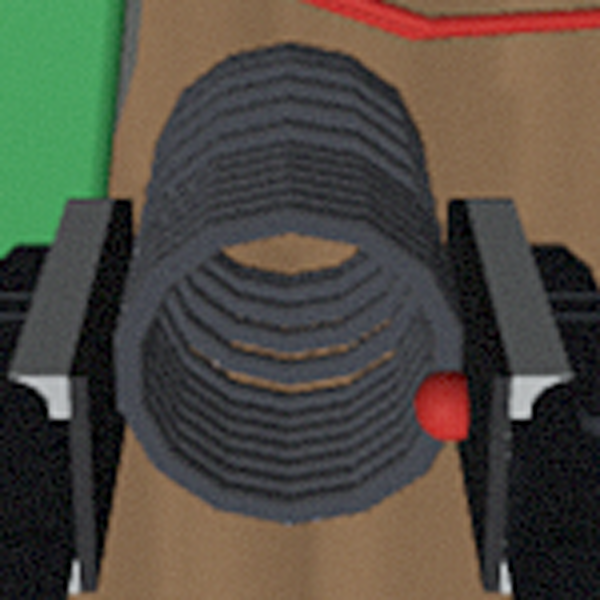

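The crop shows the held spring hanging straight between the pads. Its top ring is centred at about (289,370) crop pixels, or (322.2,332.5) in the full picture, with the dot at (443,405). I'll compute its offset from the TCP and the move to get above the rod.

```bash
python3 - <<'E'
from h import *
from scipy.optimize import least_squares
w=dict(np.load("pics/w3.npz"));T=get_state()["tcp_pos"];px=lambda p:(p[0]/4+250-.4,p[1]/4+240-.4)
P=[(115,335),(118,390),(150,450),(190,495),(240,516),(290,522),(345,514),(395,490),(430,455),(462,335),(455,300),(150,275),(180,250),(240,223),(290,217),(340,223),(390,248),(425,275)]
f=lambda v:[np.linalg.norm(plane(w,px(p),v[2])[:2]-v[:2])-.0175 for p in P]
s=least_squares(f,[*T[:2],T[2]+.025],x_scale=.001);print("top rel TCP",s.x-T,"rms",np.sqrt(np.mean(s.fun**2)))
d=plane(w,px((443,405)),s.x[2]+.001);print("dot yaw",np.arctan2(d[1]-s.x[1],d[0]-s.x[0]),np.hypot(*(d-s.x)[:2]))
# foot: far arc of lowest coil
F=[(160,130),(185,85),(230,55),(290,44),(350,57),(395,87),(425,130)]
g=lambda v:[np.linalg.norm(plane(w,px(p),s.x[2]-.0485)[:2]-v)-.0175 for p in F]
q=least_squares(g,s.x[:2],x_scale=.001);print("foot rel TCP",q.x-T[:2],np.sqrt(np.mean(q.fun**2)))
E
```

```text
top rel TCP [-0.0010227  -0.00211065  0.01715004] rms 0.0003054318822479733
dot yaw -0.18290039178330325 0.015535189890482554
foot rel TCP [-0.0009525  -0.00189895] 0.0004208998722493579
```

```bash

python3 -m crank '{"travel":[[0,-0.4,0],[0,-1,0.1],[0,-1.25,0.3],[0,-1.25,0.45],[0,-1.25,0.45]],"turn":[0,0,0,0,0]}' | grep -E "pos|force"
python3 -m crank '{"travel":[[0,0,0],[0,0,0.025],[0,0,0.05],[0,0,0.05]],"turn":[0,0,0,0]}'| grep -E "pos|force"
python3 -m crank '{"travel":[[0,0,0.025],[0,0,0.05],[0,0,0.05]],"turn":[0,0,0]}'| grep -E "pos|force"
python3 -m crank '{"travel":[[0,0,0.025],[0,0,0.05],[0,0,0.05]],"turn":[0,0,0]}'| grep -E "pos|force"
```

```text
tcp_pos: [0.6019, -0.0166, 0.1273]
wrist_force: [-0.1, 0.6, -2.0]
tcp_pos: [0.6038, -0.0165, 0.1253]
wrist_force: [0.0, 0.5, -1.1]
tcp_pos: [0.6032, -0.0163, 0.1229]
wrist_force: [0.2, -0.2, -0.3]
tcp_pos: [0.6031, -0.0163, 0.121]
wrist_force: [0.1, -0.2, -0.9]
```

Baseline is about -0.8 N, the spring's weight. No contact at TCP 0.121, so I'll continue.

```bash

python3 -m crank '{"travel":[[0,0,0.025],[0,0,0.05],[0,0,0.05]],"turn":[0,0,0]}'| grep -E "pos|force"
python3 -m crank '{"travel":[[0,0,0.025],[0,0,0.05],[0,0,0.05]],"turn":[0,0,0]}'| grep -E "pos|force"
python3 -m crank '{"travel":[[0,0,0.025],[0,0,0.025],[0,0,0.025]],"turn":[0,0,0]}'| grep -E "pos|force"
```

```text
tcp_pos: [0.6031, -0.0163, 0.1191]
wrist_force: [-1.1, -0.4, -1.1]
tcp_pos: [0.6031, -0.0164, 0.1171]
wrist_force: [-1.2, -0.1, -0.5]
tcp_pos: [0.6032, -0.0164, 0.1166]
wrist_force: [-0.4, -0.3, 1.7]
```

```bash

python3 -m crank '{"travel":[[0,0,-0.2],[0,0,-0.5],[0,0,-0.5],[0,0,-0.5]],"turn":[0,0,0,0]}'| grep -E "pos|force"
python3 - <<'E'
from h import *
from scipy.optimize import least_squares
w=dict(np.load("pics/w3.npz"));T=np.array([.6522,-.0166,.1460]);px=lambda p:(p[0]/4+250-.4,p[1]/4+240-.4)
P=[(115,335),(118,390),(150,450),(190,495),(240,516),(290,522),(345,514),(395,490),(430,455),(462,335),(455,300),(150,275),(180,250),(240,223),(290,217),(340,223),(390,248),(425,275)]
F=[(160,130),(185,85),(230,55),(290,44),(350,57),(395,87),(425,130)]
for nm,Q,h in (("top",P,.0235),("top",P,.022),("foot",F,-.0251)):
  q=least_squares(lambda v:[np.linalg.norm(plane(w,px(p),T[2]+h)[:2]-v[:2])-v[2] for p in Q],[*T[:2],.0175],x_scale=.001);print(nm,h,(q.x-[*T[:2],0]).round(4),np.sqrt(np.mean(q.fun**2)))
# side/scene check of held spring + fresh pictures
d=grab("side","s3");e=grab("scene","e3");st=get_state()["tcp_pos"];print(st)
for n,c in (("side",d),("scene",e)):
    p=proj(c,st).astype(int);print(n,p,proj(c,st-[0,0,.0266]))
    cv2.imwrite(f"pics/{n}3c.png",cv2.resize(c["image"][p[1]-30:p[1]+40,p[0]-35:p[0]+35],None,fx=5.6,fy=5.6,interpolation=cv2.INTER_CUBIC)[:,:,::-1])
cv2.imwrite("pics/c3.png",np.hstack([cv2.imread("pics/side3c.png"),cv2.imread("pics/scene3c.png")]))
E
```

```text
tcp_pos: [0.604, -0.0165, 0.1372]
wrist_force: [-0.5, 1.3, -1.3]
top 0.0235 [-0.001   0.0018  0.0166] 0.0002901696686013468
top 0.022 [-0.001   0.0009  0.0168] 0.0002938537597414066
foot -0.0251 [-0.0009 -0.0005  0.0179] 0.00016788408901481842
[ 0.60308522 -0.01635892  0.13602696]
side [318 222] [318.51263785 230.77804201]
scene [316 221] [316.54957871 230.12283232]
```

View pics/c3.png

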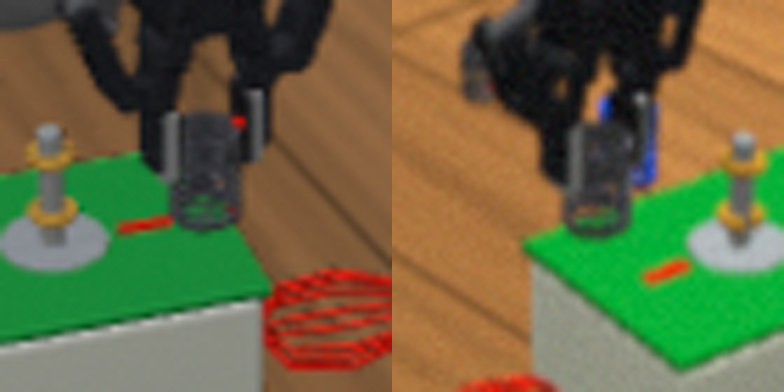

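The side and scene views show the spring hanging upright over the lid's edge, with the tang end down and clear. I'll raise it, go over the rod and turn to the upper notch.

```bash

python3 -m crank '{"travel":[[0,0,-0.4],[0,0,-1.1],[0,0,-1.45],[0,0,-1.45]],"turn":[0,0,0,0]}'| grep -E "pos|force"
python3 -m crank '{"travel":[[0.2,-0.4,0],[0.6,-1,0],[0.95,-1.4,0],[1,-1.5,0],[1,-1.5,0]],"turn":[0,0.08,0.16,0.24,0.31]}'| grep -E "pos|force"
python3 -m crank '{"travel":[[0,0,0],[0,0,0],[0,0,0]],"turn":[0,0,0]}'| grep -E "pos|force|ori"
python3 - <<'E'
from h import *
d=grab("side","s4");e=grab("scene","e4");w=grab("wrist","w4");st=get_state()["tcp_pos"];print(st,2*np.arctan2(*get_state()["orientation"][[1,2]]))
O=[]
for n,c in (("side",d),("scene",e)):
    p=proj(c,[.5425,.024,.155]).astype(int);print(n,p-[28,45])
    O.append(cv2.resize(c["image"][p[1]-45:p[1]+35,p[0]-28:p[0]+28],None,fx=7,fy=7,interpolation=cv2.INTER_CUBIC)[:,:,::-1])
cv2.imwrite("pics/c4.png",np.hstack(O))
E
```

```text
tcp_pos: [0.6049, -0.0166, 0.1974]
wrist_force: [1.0, -0.2, -0.2]
tcp_pos: [0.5406, 0.0246, 0.1929]
wrist_force: [-0.4, 0.2, -1.1]
tcp_pos: [0.5429, 0.0233, 0.1935]
orientation: [-0.0, 0.806, 0.592, -0.0]
wrist_force: [1.0, -0.6, -0.6]
[0.54312058 0.02316918 0.19387073] 1.8763173131139552
side [262 168]
scene [315 168]
```

View pics/c4.png

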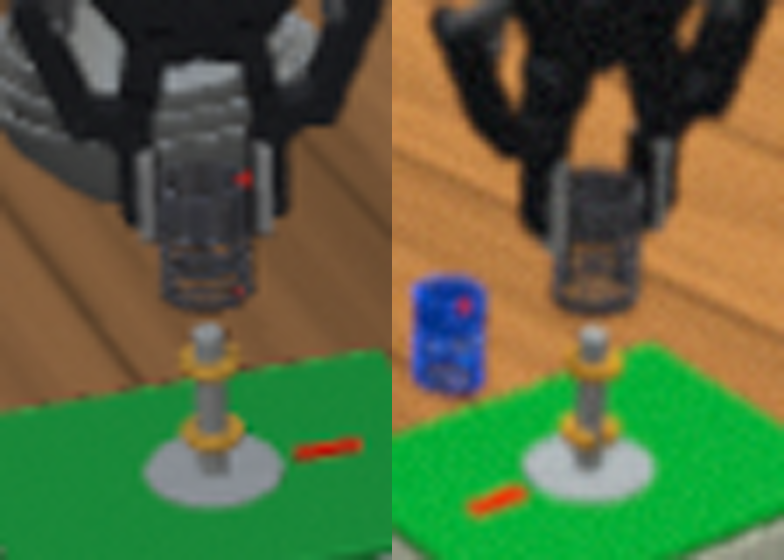

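The spring lines up with the rod in both views: side foot centre x≈207 against an expected 207, scene 595.5 against 596. I'll descend with small force-checked steps.

```bash

python3 -m crank '{"travel":[[0,0,0.15],[0,0,0.3],[0,0,0.45],[0,0,0.5],[0,0,0.5]],"turn":[0,0,0,0,0]}'| grep -E "pos|force"
python3 -m crank '{"travel":[[0,0,0.05],[0,0,0.1],[0,0,0.1]],"turn":[0,0,0]}'| grep -E "pos|force"
python3 -m crank '{"travel":[[0,0,0.025],[0,0,0.05],[0,0,0.05]],"turn":[0,0,0]}'| grep -E "pos|force"
python3 -m crank '{"travel":[[0,0,0.025],[0,0,0.05],[0,0,0.05]],"turn":[0,0,0]}'| grep -E "pos|force"
```

```text
tcp_pos: [0.5423, 0.0234, 0.1731]
wrist_force: [-0.8, -0.7, -0.1]
tcp_pos: [0.543, 0.0234, 0.17]
wrist_force: [-0.4, -0.1, -1.0]
tcp_pos: [0.543, 0.0234, 0.1682]
wrist_force: [-0.3, 0.1, -1.4]
tcp_pos: [0.5429, 0.0234, 0.1661]
wrist_force: [0.6, 0.1, -0.7]
```

```bash

python3 -m crank '{"travel":[[0,0,0.025],[0,0,0.05],[0,0,0.05]],"turn":[0,0,0]}'| grep -E "pos|force"
python3 -m crank '{"travel":[[0,0,0.025],[0,0,0.025],[0,0,0.025]],"turn":[0,0,0]}'| grep -E "pos|force"
```

```text
tcp_pos: [0.5429, 0.0234, 0.164]
wrist_force: [-1.0, -0.7, -0.9]
tcp_pos: [0.543, 0.0234, 0.1632]
wrist_force: [-0.0, 0.2, -0.6]
```

```bash

python3 -m crank '{"travel":[[0,0,0.025],[0,0,0.025],[0,0,0.025]],"turn":[0,0,0]}'| grep -E "pos|force"
```

```text
tcp_pos: [0.543, 0.0234, 0.1622]
wrist_force: [-0.1, 1.3, -0.8]
```

```bash

python3 -m crank '{"travel":[[0,0,0.025],[0,0,0.05],[0,0,0.05]],"turn":[0,0,0]}'| grep -E "pos|force"
python3 -m crank '{"travel":[[0,0,0.025],[0,0,0.025],[0,0,0.025]],"turn":[0,0,0]}'| grep -E "pos|force"
```

```text
tcp_pos: [0.5429, 0.0234, 0.16]
wrist_force: [-0.6, 0.2, -0.6]
tcp_pos: [0.543, 0.0234, 0.1592]
wrist_force: [-0.1, 0.6, -0.6]
```

```bash

python3 -m crank '{"travel":[[0,0,0.025],[0,0,0.05],[0,0,0.05]],"turn":[0,0,0]}'| grep -E "pos|force"
python3 -m crank '{"travel":[[0,0,0.025],[0,0,0.025],[0,0,0.025]],"turn":[0,0,0]}'| grep -E "pos|force"
```

```text
tcp_pos: [0.5429, 0.0234, 0.1571]
wrist_force: [-0.1, -0.2, -1.3]
tcp_pos: [0.543, 0.0234, 0.1563]
wrist_force: [-0.5, 0.5, -0.2]
```

The foot is below the upper collar's lowest possible top with no contact force, so the tang passed the notch. I'll go 8 mm further and then rotate about +1.78 rad (world) to the lower notch, shifting slightly for the grip offset.

```bash

python3 -m crank '{"travel":[[0,0,0.05],[0,0,0.1],[0,0,0.15],[0,0,0.2],[0,0,0.2]],"turn":[0,0,0,0,0]}'| grep -E "pos|force"
python3 -m crank '{"travel":[[0,0,0],[0,0,0],[0.01,0,0],[0.01,0,0],[0.01,0,0]],"turn":[-0.06,-0.12,-0.18,-0.24,-0.3]}'| grep -E "pos|force"
```

```text
tcp_pos: [0.5427, 0.0234, 0.1477]
wrist_force: [-0.1, 0.1, 0.3]
tcp_pos: [0.5431, 0.0238, 0.1482]
wrist_force: [-0.4, -0.1, -1.1]
```

```bash

python3 -m crank '{"travel":[[0,0,0],[0,0,0],[0.01,0,0],[0.01,0,0],[0.01,0,0]],"turn":[-0.1,-0.2,-0.3,-0.4,-0.5]}'| grep -E "pos|force"
python3 -m crank '{"travel":[[0,0,0],[0,0,0],[0.01,0,0],[0.01,0.005,0],[0.01,0.005,0]],"turn":[-0.1,-0.2,-0.3,-0.4,-0.5]}'| grep -E "pos|force"
python3 -m crank '{"travel":[[0,0,0],[0,0,0],[0.005,0.008,0],[0.005,0.008,0],[0.005,0.008,0]],"turn":[-0.1,-0.2,-0.3,-0.4,-0.48]}'| grep -E "pos|force|ori"
python3 -m crank '{"travel":[[0,0,0.05],[0,0,0.1],[0,0,0.1]],"turn":[0,0,0]}'| grep -E "pos|force|ori"
```

```text
tcp_pos: [0.5431, 0.0242, 0.1483]
wrist_force: [-0.0, -0.3, -0.3]
tcp_pos: [0.5432, 0.0246, 0.1483]
wrist_force: [0.3, 0.1, -1.5]
tcp_pos: [0.5431, 0.025, 0.1483]
orientation: [-0.0, 0.046, 0.999, 0.0]
wrist_force: [-0.3, -0.2, -1.2]
tcp_pos: [0.5428, 0.025, 0.1437]
orientation: [-0.0, 0.049, 0.999, 0.0]
wrist_force: [0.3, 0.1, -0.6]
```

```bash

python3 -m crank '{"travel":[[0,0,0.025],[0,0,0.05],[0,0,0.05]],"turn":[0,0,0]}'| grep -E "pos|force"
python3 -m crank '{"travel":[[0,0,0.025],[0,0,0.05],[0,0,0.05]],"turn":[0,0,0]}'| grep -E "pos|force"
python3 -m crank '{"travel":[[0,0,0.025],[0,0,0.05],[0,0,0.05]],"turn":[0,0,0]}'| grep -E "pos|force"
```

```text
tcp_pos: [0.543, 0.025, 0.142]
wrist_force: [-0.0, -0.9, -0.3]
tcp_pos: [0.543, 0.025, 0.1401]
wrist_force: [-0.5, -0.5, -1.1]
tcp_pos: [0.5431, 0.025, 0.1381]
wrist_force: [0.0, -0.1, -0.1]
```

```bash

python3 -m crank '{"travel":[[0,0,0.025],[0,0,0.05],[0,0,0.05]],"turn":[0,0,0]}'| grep -E "pos|force"
python3 -m crank '{"travel":[[0,0,0.025],[0,0,0.025],[0,0,0.025]],"turn":[0,0,0]}'| grep -E "pos|force"
```

```text
tcp_pos: [0.543, 0.025, 0.136]
wrist_force: [0.5, -0.4, -1.0]
tcp_pos: [0.5431, 0.025, 0.1352]
wrist_force: [0.3, 0.9, -1.3]
```

```bash

python3 -m crank '{"travel":[[0,0,0.025],[0,0,0.025],[0,0,0.025]],"turn":[0,0,0]}'| grep -E "pos|force"
python3 -m crank '{"travel":[[0,0,0.025],[0,0,0.025],[0,0,0.025]],"turn":[0,0,0]}'| grep -E "pos|force"
```

```text
tcp_pos: [0.5431, 0.025, 0.1342]
wrist_force: [1.5, -0.9, -0.9]
tcp_pos: [0.5431, 0.025, 0.1332]
wrist_force: [0.5, -0.6, -0.5]
```

```bash

python3 -m crank '{"travel":[[0,0,0.025],[0,0,0.05],[0,0,0.05]],"turn":[0,0,0]}'| grep -E "pos|force"
python3 -m crank '{"travel":[[0,0,0.025],[0,0,0.05],[0,0,0.05]],"turn":[0,0,0]}'| grep -E "pos|force"
```

```text
tcp_pos: [0.543, 0.025, 0.131]
wrist_force: [-0.5, -0.1, -0.8]
tcp_pos: [0.543, 0.025, 0.1291]
wrist_force: [0.1, 0.1, -0.9]
```

Free again, so the tang is through the lower notch (foot ≈0.1025). I'll go on to the lid.

```bash

python3 -m crank '{"travel":[[0,0,0.05],[0,0,0.1],[0,0,0.1]],"turn":[0,0,0]}'| grep -E "pos|force"
python3 -m crank '{"travel":[[0,0,0.05],[0,0,0.1],[0,0,0.1]],"turn":[0,0,0]}'| grep -E "pos|force"
python3 -m crank '{"travel":[[0,0,0.025],[0,0,0.05],[0,0,0.05]],"turn":[0,0,0]}'| grep -E "pos|force"
```

```text
tcp_pos: [0.5428, 0.025, 0.1248]
wrist_force: [0.1, -0.2, -0.5]
tcp_pos: [0.5429, 0.025, 0.1208]
wrist_force: [0.5, -1.0, -0.9]
tcp_pos: [0.5431, 0.025, 0.1191]
wrist_force: [0.3, 0.5, -1.2]
```

```bash

python3 -m crank '{"travel":[[0,0,0.025],[0,0,0.04],[0,0,0.04]],"turn":[0,0,0]}'| grep -E "pos|force"
```

```text
tcp_pos: [0.5431, 0.025, 0.1176]
wrist_force: [0.2, 0.1, -0.5]
```

```bash

python3 -m crank '{"travel":[[0,0,0.02],[0,0,0.02],[0,0,0.02]],"turn":[0,0,0]}'| grep -E "pos|force"
python3 -m crank '{"travel":[[0,0,0.015],[0,0,0.015],[0,0,0.015]],"turn":[0,0,0]}'| grep -E "pos|force"
```

```text
tcp_pos: [0.5432, 0.025, 0.1169]
wrist_force: [-0.5, -0.2, -0.1]
tcp_pos: [0.5432, 0.025, 0.1166]
wrist_force: [-1.7, 0.7, 1.8]
```

Contact is at the same height as the lid probe, 0.1166. Releasing and retreating straight up.

```bash

python3 -m crank '{"travel":[[0,0,0],[0,0,0],[0,0,0],[0,0,0],[0,0,0]],"turn":[0,0,0,0,0]}' 65 | grep -E "force|gap"
python3 -m crank '{"travel":[[0,0,-0.2],[0,0,-0.5],[0,0,-1],[0,0,-1.8],[0,0,-2.6]],"turn":[0,0,0,0,0]}'| grep -E "pos|force|gap"
python3 -m crank '{"travel":[[0,0,-0.8],[0,0,-1.4],[0,0,-1.6],[0,0,-1.6]],"turn":[0,0,0,0]}'
python3 - <<'E'
from h import *
d=grab("side","s5");e=grab("scene","e5")
O=[]
for n,c in (("side",d),("scene",e)):
    p=proj(c,[.5425,.024,.13]).astype(int);print(n,p-[28,40])
    O.append(cv2.resize(c["image"][p[1]-40:p[1]+40,p[0]-28:p[0]+28],None,fx=7,fy=7,interpolation=cv2.INTER_CUBIC)[:,:,::-1])
    for k in ((.5422,.0238,.09),(.5422,.0238,.14),(.5422,.0238,.152)): print(((proj(c,k)-p+[28,40])*7).round())
    im0=dict(np.load(f"pics/{n}0.npz"))["image"].astype(int);df=(np.abs(c["image"].astype(int)-im0).max(2)>60).astype(np.uint8)
    nn,l,st,ce=cv2.connectedComponentsWithStats(df);print([s.tolist() for s in st[1:] if s[4]>25])
cv2.imwrite("pics/c5.png",np.hstack(O))
E
```

```text
wrist_force: [-0.3, 0.6, 0.3]
finger_gap: 0.0651
tcp_pos: [0.5423, 0.0251, 0.2212]
wrist_force: [0.7, 0.5, -0.1]
finger_gap: 0.065
clock: 20.57
tcp_pos: [0.5444, 0.0249, 0.2872]
orientation: [0.003, 0.048, 0.999, -0.0]
wrist_force: [1.2, -0.1, -0.3]
finger_gap: 0.065
side [262 181]
[206. 377.]
[201. 264.]
[200. 237.]
[[9, 0, 11, 13, 79], [35, 0, 8, 10, 41], [131, 0, 22, 5, 94], [159, 0, 52, 4, 109], [47, 2, 43, 15, 347], [119, 6, 13, 4, 30], [295, 11, 5, 9, 28], [27, 14, 7, 32, 221], [104, 15, 41, 43, 984], [261, 14, 8, 14, 45], [93, 19, 4, 41, 119], [38, 20, 46, 88, 1816], [261, 29, 48, 142, 3208], [27, 47, 8, 42, 212], [123, 61, 19, 10, 81], [80, 67, 12, 30, 238], [90, 66, 7, 36, 135], [116, 70, 34, 70, 1135], [41, 72, 10, 28, 122], [127, 81, 12, 3, 33], [37, 83, 5, 14, 31], [25, 91, 9, 6, 40], [27, 98, 7, 19, 109], [42, 107, 54, 96, 2459], [0, 108, 11, 49, 349], [26, 116, 19, 72, 520], [34, 152, 17, 40, 145], [0, 189, 6, 16, 77], [9, 188, 7, 23, 95], [34, 188, 28, 17, 249], [76, 190, 18, 28, 200], [0, 211, 26, 40, 706], [76, 219, 19, 34, 220], [64, 220, 21, 26, 100], [94, 221, 25,
[... 164 characters left out ...]
], [288, 316, 15, 24, 180], [288, 328, 8, 13, 38]]
scene [314 181]
[198. 371.]
[202. 263.]
[203. 236.]
[[335, 0, 20, 10, 116], [612, 0, 28, 73, 777], [325, 6, 45, 65, 1565], [518, 26, 11, 15, 88], [355, 31, 6, 6, 28], [367, 43, 10, 20, 69], [623, 64, 17, 17, 219], [333, 72, 33, 17, 151], [597, 86, 19, 22, 252], [631, 94, 9, 13, 52], [478, 98, 25, 38, 512], [336, 100, 26, 6, 111], [327, 104, 43, 69, 1628], [604, 108, 21, 10, 83], [536, 110, 10, 8, 61], [591, 111, 45, 27, 349], [436, 122, 10, 13, 64], [534, 124, 6, 9, 36], [460, 126, 16, 13, 107], [562, 131, 71, 98, 3196], [419, 143, 9, 13, 69], [510, 150, 20, 29, 319], [471, 161, 33, 19, 135], [303, 200, 10, 17, 152], [337, 219, 13, 19, 139]]
```

View pics/c5.png

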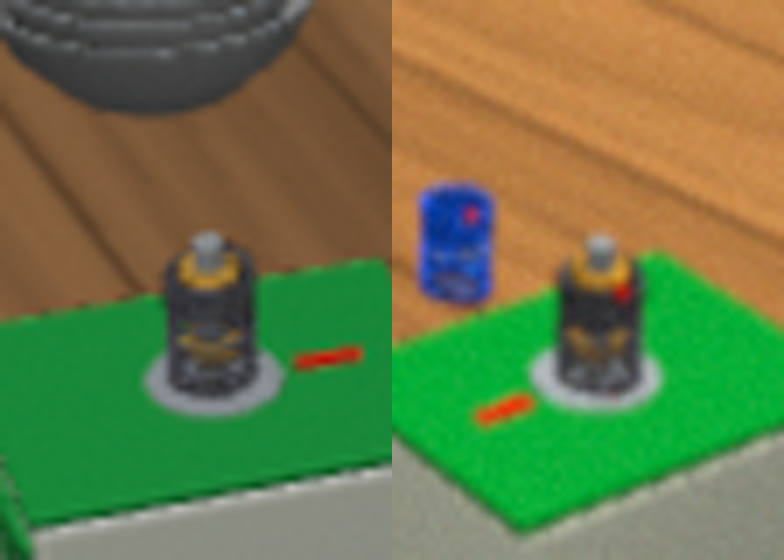

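The spring stands upright and concentric around the rod on the lid in both views. The picture differences show only the arm, the removed spring and the rod. Handing in.

```bash
python3 -c "
from workcell import *
print(hand_in(), get_state()['clock'])"
```

```text
the job is handed in; nothing more can be done
the job is handed in; nothing more can be done
```

The large dark spring is home on the rod, let go, and the job is handed in; the last clock reading before that was 20.6 s of the 61 s. The hand-in gave no verdict.

- **How it went:** I found both notches in the wrist camera, at about -0.53 rad (upper) and +1.25 rad (lower) in the world frame. The tang then passed each notch without snagging. The highest upward force I read was 3.6 N at the wrist, while gripping the spring on the counter; on the lid it was about 1.8 N.
- **Last checks:**
  - On the rod, contact came at tool height 0.1166 m. That is the same height as when I touched the lid with the spring beforehand, so its lower end is on the lid.
  - The final side and scene views show the spring upright and centred on the rod, with the gripper well clear.
  - Comparing pictures with the start showed no change at the cup, pot or whisk. In the side view the raised arm's outline overlaps the bowls; in the scene view they are unchanged.
- **Disagreement:** a fit to the wrist picture put the held spring about 6 mm lower in the grip than it was. I used the height from touching the lid instead.

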